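Third hand for a ripening board's end lip

ROBOT

A 6-joint arm with a two-finger parallel gripper is mounted at the origin on the work surface. World frame = base frame: x ahead of the robot, y to its left, z up, the work surface at z = 0. Lengths are in m, angles in rad, forces in N, time in s.
With the tool pointing down it reaches from about 0.3 to 0.875 m from the base axis. Payload 6.4 kg.
Tool frame: the origin (TCP) lies between the finger pads; the fingertips stand 25 mm ahead of it and the grasp point (between the pads) lies 6 mm ahead of it; z points along the fingers, y is the line along which they close (so a half turn about z gives the same grasp; the last joint's range is limited). The gripper opens to 85 mm and grips with 20 to 120 N. Pads are 22 mm wide; open, the fingers measure 114 mm over their backs; the gripper's body (76 mm by 85 mm) begins 54 mm behind the grasp point. The pads swing forward as they close: fully open they stand 13 mm farther back than shut.
Start: joints at [-1.409, 0.181, 1.607, -0, 1.354, -0.206], TCP at [0.207, -0.537, 0.256] pointing down, gripper open.
Joint ranges: [-2.99, 2.99], [-0.89, 2.07], [0.3, 2.58], [-1.14, 4.28], [0, 2.63], [-3.12, 3.12]. Speed limits (rad/s): [2.57, 2.57, 3.01, 3.14, 3.14, 3.14].

INTERFACE

Orientations are given as a unit quaternion [w, x, y, z].
In Python, from bench import ctrl gives the robot as it stands.
- The arm moves only by the tool servo_tool, never from a script. Its argument "series" is text: rows parted by semicolons, each of 7 numbers parted by spaces: the gripper command: -1 is fully open, 1 is shut, values between are in proportion, then the shift along the tool's x, y, z in m, then the turn, a rotation vector about the tool's x, y, z in degrees. A call has 1 to 12 rows; each row is the pose to reach, as a shift and turn from the pose commanded when the call began, along the tool's axes at that moment; what a row does not reach only later rows make up. A row lasts 1/12 s, in which the tool goes at most 41.7 mm and 7.16 degrees, less where a joint would pass 70% of its speed; a pose out of reach is approached as far as the arm can. A call with a gripper value outside its range is refused whole. The fingers move at their own pace and stop on an object; the grip force is fixed at half the most. Time passes only in rows, so rows that repeat a pose let the fingers close. It gives the time, the measured TCP pose, the force, the opening and the grip force at its end, in the units of the state.
- ctrl.get_obs(): the state, without advancing time (a new reading comes with each control period).
- ctrl.camera(name): name is "scene" or "side" or "wrist"; returns a dict with "img" (400x640x3 uint8, red, green, blue), "z_map" (400x640 float32, m along the optical axis (not along the pixel's ray), 0 where there is no reading), "fovy" (degrees; the focal length in pixels is half the picture's height over the tangent of half this angle, whatever the lens; pixels are square), "cx", "cy" (the principal point, pixels), "extrinsics" (4x4, takes a point from camera to world coordinates); the wrist camera has in their place "T_tool_cam" (4x4, takes a point from camera to tool coordinates, whose origin is the TCP and whose axes are the flange's). Camera axes: x right, y down, z forward; pixel columns grow to the right and rows downward; lengths in m; the calibration is good to about 2 mm. A picture is of the moment at which its call begins: read the wrist's pose just before it.
- ctrl.hand_in(): hands the job in; it is judged then, once.
The state is a dict: "time_s": time; "q": joint angles; "dq": joint speeds; "joint_efforts": joint torques, N m; "eef_pos": TCP position; "eef_rot": TCP orientation; "wrist_force": force on the tool from outside, world axes, zero at the start; "torque": the same for the moment, N m; "opening": opening from 0.0 (shut) to 1.0 (fully open); "grasp_force": force on a finger pad.
Only numpy, scipy, OpenCV 4.12 (cv2) and the standard library are available. Lean on these libraries where they do the work, as an engineer would, in place of code of your own. Each camera call takes 0.05 s, during which the arm holds its last target. There are 200 camera calls.

TASK

Swing the yellow hold-down strap of the bench jig right down over the dark plank onto its brass catch, then stand the pale beech lip on the white bed, square and centred against the plank's free end, and push it with a steady 10 N or so for a colleague to screw on. Do not let go: the program finishes while still holding and pressing the lip. Never drive the plank to its back stop, and leave the cheese, the screwdriver and the tin of screws alone.

Things in the scene. Friction and masses are not known exactly. Their poses are not given: they have to be found in the camera images.
- jig: Fixed bench jig: white bed, top 12 mm above the bench, x -70 to 240, y -110 to 110 mm. Origin on the bench, centred under the plank's free end face at rest. Its +x runs along the plank from the free end: the level pushing direction; y left, z up. 70 mm of bare bed lie before that end. Side rails (from x 35, |y| 72-85) are 34 mm high, back stop (x 228-240) 42 mm, above the bench.
- plank (a joint): Travel (m) of the dark wooden plank, 190 x 140 mm, jig x 0-190, y +-70 mm, underside 14 and top 36 mm above the bench. It only slides along jig +x against a spring: 0 = at rest, 600 N/m, no preload, so 10 N push it back 0.0167; hard stop at 0.035. It springs back if let go.
- plank_end (a point): Middle of the width of the plank's free end face, at the level of the bed's top (12 mm above the bench). It travels with the plank; axes as the jig's. The lip is in place when its origin lies 12 mm from here along -x.
- strap (a joint): Angle (rad) of the yellow hold-down strap, a hasp: 0 = lying level across the plank, over the brass staple of its catch; grows as it swings up (1.57 = straight up, 1.7 at most). It starts raised, 0.9 to 1.5. The stiff hinge (about 0.22 N m) keeps it where it is left, so push it all the way down.
- strap_hinge (a point): Hinge pin of the strap: jig x 110, y +94.5 mm, 44 mm above the bench; the hinge line is parallel to jig x. Axes turn with the strap.
- strap_tip (a point): Middle of the strap's free end, on its upper face, 209 mm from the hinge. The strap is a flat bar 30 mm wide (along jig x), 5 mm thick (hinge line to 5 mm above it when down). Strap axes: -y from hinge to free end (= jig -y when down), z out of the upper face. When down, the upper face is 49 mm above the bench.
- lip: New end lip, loose: pale beech bar 24 mm thick (its x), 140 mm long (y), 70 mm high (z), about 0.2 kg, standing on the bench. Origin at the centre of its underside. Same either way round. Standing on the bed, its top 46 mm rise above the plank's upper face, so it can be held there across its thickness.
- cheese: Bystander: pale round cheese, 108 mm diameter, 44 mm high; origin at the centre of its underside. Leave it alone.
- driver: Bystander: screwdriver 190 mm long lying on the bench along its x. Leave it alone.
- tin: Bystander: open steel tin 90 x 70 x 35 mm with brass screws; origin at the centre of its underside. Leave it alone.
Not all that is in view belongs to the job. Of the things that look like the lip, the largest one is meant.

How it is judged:
On the way, in this order (a step that is already met when the one before it is completed fails the run):
1. the strap is swung down over its catch (value of joint strap below 0.07 rad), for 0.2 s.
2. the lip stands at the plank's free end and is pressed against it with 6 to 15 N (value of joint strap below 0.07 rad and x of lip in the frame of plank_end between -0.018 and -0.008 m and y of lip in the frame of plank_end between -0.012 and 0.012 m and z of lip in the frame of plank_end between -0.004 and 0.008 m and angle between the x axis of lip and the x axis of plank_end, either way round below 0.08 rad and angle between lip's own z axis and vertical below 0.08 rad and contact force between lip and plank between 6 and 15 N), for 0.3 s.
At the end, for the whole second after the job is handed in: The strap is down (within 0.07 rad); the lip is upright and square to the plank's end (within 0.08 rad), centred within 12 mm, on the bed or at most 8 mm above it, at rest, held by the fingers and pressed against the plank with 6 to 15 N (the plank pushed back 9 to 27 mm), through the last second (all of step 2 and contact force between the fingers and lip above 3 N and linear speed of lip below 0.01 m/s and value of joint plank between 0.009 and 0.027 m); the arm keeps its last pose, push and grip.
It fails at once if the plank is driven to its back stop (value of joint plank above 0.0335 m).
It fails at once if the cheese is disturbed (moved more than 30 mm) (distance of cheese from where it was at the start of the episode above 0.03 m).
It fails at once if the driver is disturbed (moved more than 30 mm) (distance of driver from where it was at the start of the episode above 0.03 m).
It fails at once if the tin is disturbed (moved more than 30 mm) (distance of tin from where it was at the start of the episode above 0.03 m).
It also fails if it takes over 64 s, if anything falls off the work surface, if the arm or the gripper's body presses on something with over 40 N, if the wrist force passes 120 N, or if a joint passes its speed limit or range.

## Working session

There is one attempt and no reset: what is moved stays moved. The work goes in short steps, Python scripts to look and compute and a tool call to move; the robot and the scene stay as the last step left them, time stands still between calls to the robot, and variables do not carry over. Pictures are saved under pics/ and viewed, at most 10 in all, crops included, and the job is handed in when it is done.

Besides the shell and the picture viewer there is one more tool, called after ">>>" as name(argument=value, ...) on one line, values as JSON. servo_tool: Moves the arm, as the interface text tells. Its arguments: {"type":"object","properties":{"series":{"type":"string"}},"required":["series"]}

```bash
ls; mkdir -p pics; cat > h.py <<'E'
import numpy as np, cv2, pickle
from bench import ctrl
from scipy.spatial.transform import Rotation as R
def snap(n, name):
    o=ctrl.get_obs(); c=ctrl.camera(n)
    c=dict(c)
    if n=="wrist":
        T=np.eye(4); q=o["eef_rot"]; T[:3,:3]=R.from_quat([q[1],q[2],q[3],q[0]]).as_matrix(); T[:3,3]=o["eef_pos"]
        c["extrinsics"]=T@np.array(c["T_tool_cam"])
    cv2.imwrite(f"pics/{name}.png",c["img"][:,:,::-1]); pickle.dump(c,open(f"pics/{name}.pkl","wb")); return c
def load(name): return pickle.load(open(f"pics/{name}.pkl","rb"))
def f(c): return 200/np.tan(np.radians(c["fovy"])/2)
def plane(c,u,v,z):
    E=np.array(c["extrinsics"]); d=E[:3,:3]@np.array([(u-c["cx"])/f(c),(v-c["cy"])/f(c),1]); t=(z-E[2,3])/d[2]; return E[:3,3]+t*d
def cloud(c):
    E=np.array(c["extrinsics"]); v,u=np.mgrid[:400,:640]; z=c["z_map"]
    P=np.stack([(u-c["cx"])/f(c)*z,(v-c["cy"])/f(c)*z,z],-1); return P@E[:3,:3].T+E[:3,3]
E
python3 - <<'E'
from h import *
a=snap("scene","s0"); b=snap("side","d0")
for c in(a,b): print(np.round(c["extrinsics"],3).tolist(),c["fovy"],(c["z_map"]>0).mean())
cv2.imwrite("pics/both.png",cv2.resize(np.vstack([a["img"],b["img"]])[:,:,::-1],(480,600),interpolation=cv2.INTER_AREA))
o=ctrl.get_obs();print(o["eef_pos"],o["eef_rot"])
E
```

```text
pics
[[0.272, 0.616, -0.74, 1.484], [0.962, -0.166, 0.215, -0.314], [0.01, -0.77, -0.638, 0.876], [0.0, 0.0, 0.0, 1.0]] 47.06428770953747 0.996140625
[[-0.997, -0.052, 0.056, 0.5], [-0.076, 0.598, -0.798, 0.571], [0.008, -0.8, -0.6, 0.558], [0.0, 0.0, 0.0, 1.0]] 57.408836290655735 0.99605859375
[ 0.2066768  -0.53606587  0.25547711] [-7.97469070e-04  9.83138855e-01  1.82858839e-01  1.43558058e-05]
```

View pics/s0.png

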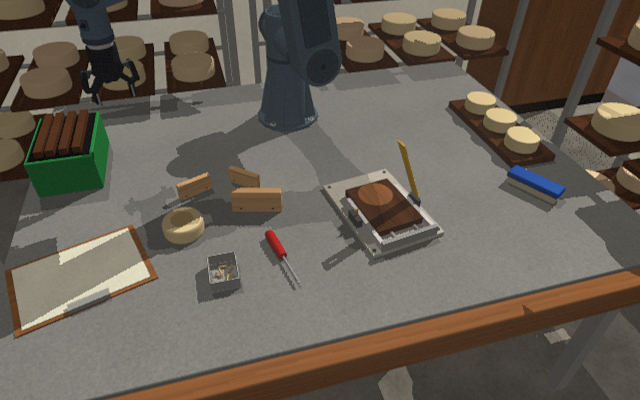

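View pics/d0.png

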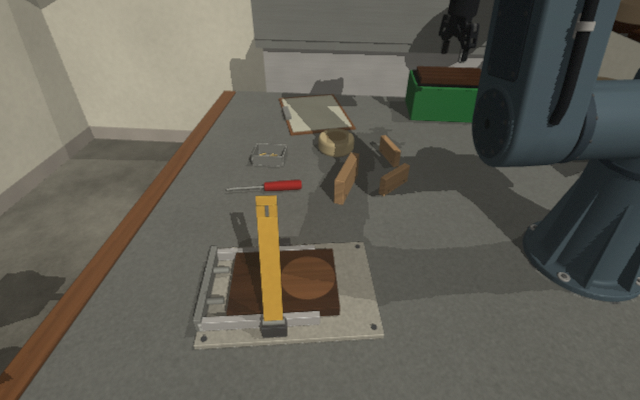

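The scene view shows the jig at (380,212) with the strap up at (408,170), and the lip as the largest beech bar at (257,200). The side view has the strap tip at (266,200) and the plank's free end facing right at x≈338.

```bash
python3 - <<'E'
from h import *
for n in("s0","d0"):
    c=load(n);P=cloud(c);hsv=cv2.cvtColor(c["img"],cv2.COLOR_RGB2HSV);H,S,V=[hsv[...,i].astype(int) for i in range(3)]
    x,y,z=P[...,0],P[...,1],P[...,2]
    box=(x>.2)&(x<1)&(y<.4)&(y>-.6)&(c["z_map"]>0)
    print(n)
    def rect(m,l):
        p=P[m]; r=cv2.minAreaRect(p[:,:2].astype(np.float32)); print(l,m.sum(),np.round(r[0],4),np.round(r[1],4),round(r[2],2),"z",np.round(np.percentile(p[:,2],[5,50,95]),4))
        return r
    def big(m,k=0):
        nn,L,st,ce=cv2.connectedComponentsWithStats(m.astype(np.uint8)); o=np.argsort(-st[1:,4])+1
        return [(L==i) for i in o[:k+1]]
    er=lambda m:cv2.erode(m.astype(np.uint8),np.ones((3,3)))>0
    brown=box&(S>90)&(H<15)&(y>-.1)&(z>.025)&(z<.045)
    rect(big(brown)[0],"plank")
    yel=box&(S>150)&(H>15)&(H<30)&(z>.05)&(y>0)
    m=big(yel)[0]; p=P[m]; print("strap",m.sum(),p[p[:,2].argmax()].round(4),p[p[:,2].argmin()].round(4))
    q=p-p.mean(0); print(np.linalg.svd(q,full_matrices=False)[2].round(3).tolist(),np.ptp(q@np.linalg.svd(q,full_matrices=False)[2].T,axis=0).round(3))
    ob=box&(z>.008)&(z<.1)&(S>70)&(H<25)&(y<-.0)
    for i,m in enumerate(big(ob,5)):
        if m.sum()>40:
            rect(m,"beech%d hsv %s"%(i,np.median(hsv[m],0))); zt=P[m][:,2].max(); 
            rect(m&(z>np.percentile(z[m],99)-.006)," top")
    bed=box&(z>.008)&(z<.016)&(S<60)&(y>-.1)
    rect(big(bed)[0],"bed")
E
```

```text
s0
plank 2237 [0.6021 0.1363] [0.1944 0.1445] 9.14 z [0.0302 0.0333 0.036 ]
strap 239 [0.6083 0.1575 0.2378] [0.6156 0.2307 0.0537]
[[0.037, -0.36, 0.932], [-0.982, -0.187, -0.033], [0.186, -0.914, -0.36]] [0.198 0.029 0.007]
beech0 hsv [ 15. 117. 103.] 1518 [ 0.4314 -0.1982] [0.1405 0.182 ] 85.85 z [0.0118 0.0433 0.0685]
 top 308 [ 0.496  -0.2038] [0.1387 0.0301] 74.34 z [0.0649 0.0675 0.0704]
beech1 hsv [ 20.  88. 110.] 1201 [ 0.5365 -0.4076] [0.1043 0.1041] 88.2 z [0.0137 0.0408 0.0447]
 top 730 [ 0.5344 -0.4083] [0.1   0.099] 50.35 z [0.0403 0.0422 0.0452]
beech2 hsv [ 15.  119.5  98. ] 498 [ 0.3767 -0.3679] [0.024  0.1027] 22.52 z [0.0101 0.0338 0.0494]
 top 143 [ 0.3759 -0.3675] [0.0223 0.099 ] 20.54 z [0.0454 0.0479 0.0507]
beech3 hsv [  1. 192. 132.] 282 [ 0.6594 -0.1849] [0.0978 0.0258] 10.18 z [0.0126 0.0208 0.0246]
 top 179 [ 0.6592 -0.1843] [0.0975 0.0206] 11.96 z [0.0201 0.0224 0.0248]
bed 1089 [0.5939 0.1319] [0.3108 0.2202] 7.94 z [0.0082 0.01   0.0134]
d0
plank 3316 [0.5569 0.13  ] [0.1019 0.1415] 8.43 z [0.0361 0.0381 0.0397]
strap 2377 [0.6239 0.162  0.2422] [0.6052
[... 160 characters left out ...]
] [0.1012 0.3264] 9.38 z [0.013  0.0458 0.0726]
 top 314 [ 0.4918 -0.2013] [0.1405 0.0239] 74.84 z [0.0691 0.0719 0.0735]
beech1 hsv [ 16. 108.  85.] 514 [ 0.3702 -0.2189] [0.1029 0.0194] 48.0 z [0.0116 0.0382 0.0531]
 top 179 [ 0.3702 -0.2192] [0.1011 0.019 ] 47.54 z [0.049  0.052  0.0537]
beech2 hsv [ 16. 107.  74.] 378 [ 0.3725 -0.3647] [0.0184 0.103 ] 22.63 z [0.0112 0.0372 0.0534]
 top 115 [ 0.3726 -0.3655] [0.0174 0.0989] 22.26 z [0.0495 0.0525 0.054 ]
beech3 hsv [  2. 182. 139.] 346 [ 0.6544 -0.1805] [0.0946 0.0221] 9.18 z [0.0108 0.0225 0.028 ]
 top 162 [ 0.6528 -0.1808] [0.0911 0.0204] 7.7 z [0.0235 0.0263 0.0289]
bed 5873 [0.5884 0.1333] [0.3103 0.2226] 8.3 z [0.0114 0.0137 0.0152]
```

```bash
cat >> h.py <<'E'
O=np.array([.5075,.1212,0]); YAW=8.3
def jig(x,y,z): return O+R.from_euler("z",YAW,degrees=True).as_matrix()@np.array([x,y,z])/1000
def rel(pts,yx=None):
    """shift of world TCP targets in tool axes; yx = wanted world yaw of tool y, pointing down"""
    o=ctrl.get_obs(); q=o["eef_rot"]; r=R.from_quat([q[1],q[2],q[3],q[0]])
    for p in np.atleast_2d(pts): print(np.round(r.inv().apply(p-np.array(o["eef_pos"])),4))
    if yx is not None:
        a=np.radians(yx); y=np.array([np.cos(a),np.sin(a),0]); z=np.array([0,0,-1.]); 
        w=R.from_matrix(np.stack([np.cross(y,z),y,z],1)); print("turn",(r.inv()*w).as_rotvec(degrees=True).round(2))
    print("t",round(o["time_s"],2),"F",np.round(o["wrist_force"],1),"p",np.round(o["eef_pos"],4),"q",np.round(o["q"],2))
E
echo ok
```

```text
ok
```

>>> servo_tool(series="1 0.329 -0.297 -0.064 0 0 -77;1 0.329 -0.297 -0.064 0 0 -77;1 0.329 -0.297 -0.064 0 0 -77;1 0.329 -0.297 -0.064 0 0 -77;1 0.329 -0.297 -0.064 0 0 -77;1 0.329 -0.297 -0.064 0 0 -77;1 0.329 -0.297 -0.064 0 0 -77;1 0.329 -0.297 -0.064 0 0 -77;1 0.329 -0.297 -0.064 0 0 -77;1 0.329 -0.297 -0.064 0 0 -77;1 0.329 -0.297 -0.064 0 0 -77;1 0.329 -0.297 -0.064 0 0 -77")

```text
time_s: 1.1
eef_pos: [0.4088, -0.1366, 0.3213]
eef_rot: [0.001, 0.651, 0.759, 0.001]
wrist_force: [-0.1, 0.6, -0.1]
opening: -0.001
grasp_force: 0.0
```

```bash
python3 -c "
from h import *
rel([jig(110,110,320)],8.3)"
```

```text
[0.3492 0.2473 0.0021]
turn [ 0.14 -0.04  0.39]
t 1.1 F [-0.1  0.6 -0.1] p [ 0.4088 -0.1366  0.3213] q [-0.6  -0.21  1.86  0.    1.49 -0.75]
```

>>> servo_tool(series="1 0.35 0.247 0 0 0 0;1 0.35 0.247 0 0 0 0;1 0.35 0.247 0 0 0 0;1 0.35 0.247 0 0 0 0;1 0.35 0.247 0 0 0 0;1 0.35 0.247 0 0 0 0;1 0.35 0.247 0 0 0 0;1 0.35 0.247 0 0 0 0;1 0.35 0.247 0 0 0 0;1 0.35 0.247 0 0 0 0;1 0.35 0.247 0 0 0 0;1 0.35 0.247 0 0 0 0")

```text
time_s: 2.1
eef_pos: [0.6027, 0.2425, 0.3186]
eef_rot: [-0.001, 0.655, 0.756, -0.001]
wrist_force: [-0.8, -0.6, -0.4]
opening: 0.001
grasp_force: 0.0
```

```bash
python3 -c "
from h import *
rel([jig(110,110,190),jig(110,75,185),jig(110,36,166),jig(110,10,141),jig(110,-8,110),jig(110,-15,74),jig(110,-15,71)],8.3)"
```

```text
[ 0.0037 -0.0015  0.1286]
[-0.0313 -0.0014  0.1336]
[-0.0703 -0.0013  0.1526]
[-0.0963 -0.0013  0.1776]
[-0.1143 -0.0012  0.2085]
[-0.1213 -0.0011  0.2445]
[-0.1213 -0.0011  0.2475]
turn [-0.11 -0.02 -0.07]
t 2.1 F [-0.8 -0.6 -0.4] p [0.6027 0.2425 0.3186] q [0.2  0.31 1.33 0.   1.51 0.06]
```

>>> servo_tool(series="1 0.006 0 0.04 0 0 0;1 0.006 0 0.08 0 0 0;1 0.005 0 0.115 0 0 0;1 0.004 0 0.13 0 0 0;1 -0.014 0 0.131 0 0 0;1 -0.031 0 0.134 0 0 0;1 -0.051 0 0.143 0 0 0;1 -0.07 0 0.153 0 0 0;1 -0.083 0 0.165 0 0 0;1 -0.096 0 0.178 0 0 0;1 -0.105 0 0.193 0 0 0;1 -0.114 0 0.208 0 0 0")

```text
time_s: 3.1
eef_pos: [0.6183, 0.1256, 0.1114]
eef_rot: [0.0, 0.656, 0.755, 0.0]
wrist_force: [0.4, 1.2, 0.4]
opening: 0.002
grasp_force: 0.6
```

```bash
python3 -c "
from h import *
rel([jig(110,-15,74),jig(110,-15,71)],8.3)
c=snap('side','d1')"
```

```text
[-0.0033 -0.0003  0.0374]
[-0.0033 -0.0003  0.0404]
turn [ 0.02  0.   -0.3 ]
t 3.1 F [0.4 1.2 0.4] p [0.6183 0.1256 0.1114] q [ 0.01  0.46  1.56 -0.    1.12 -0.13]
```

View pics/d1.png

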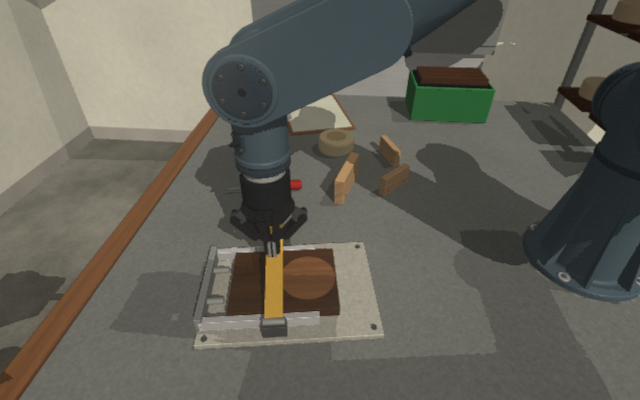

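The strap at (274,280) is being carried down, with the fingers at (271,245) on its upper face. I continue down.

>>> servo_tool(series="1 -0.001 0 0.012 0 0 0;1 -0.003 0 0.024 0 0 0;1 -0.003 0 0.034 0 0 0;1 -0.003 0 0.039 0 0 0;1 -0.003 0 0.041 0 0 0;1 -0.003 0 0.041 0 0 0;1 -0.003 0 0.041 0 0 0")

```text
time_s: 3.73
eef_pos: [0.6185, 0.1243, 0.0738]
eef_rot: [0.0, 0.655, 0.756, -0.001]
wrist_force: [-10.2, -4.3, 20.0]
opening: -0.001
grasp_force: 10.5
```

```bash
python3 -c "
from h import *
rel([O],8.3)
c=snap('scene','s1');P=cloud(c);hsv=cv2.cvtColor(c['img'],cv2.COLOR_RGB2HSV);H,S,V=[hsv[...,i].astype(int) for i in range(3)]
m=(S>150)&(H>15)&(H<30)&(P[...,1]>-.05)&(P[...,0]>.4)&(P[...,0]<.8)&(P[...,2]<.3)&(P[...,2]>.03)
p=P[m];A=np.c_[p[:,:2]-O[:2],np.ones(len(p))];print(len(p),np.linalg.lstsq(A,p[:,2],rcond=None)[0],np.percentile(p[:,2],[2,50,98]))"
```

```text
[ 0.0127 -0.1103  0.0739]
turn [-0.07  0.06 -0.15]
t 3.73 F [-10.2  -4.3  20. ] p [0.6185 0.1243 0.0738] q [ 0.01  0.51  1.57 -0.    1.06 -0.13]
548 [0.34882157 0.04844408 0.00721209] [0.03301593 0.04604385 0.05632423]
```

>>> servo_tool(series="1 0 0 -0.01 0 0 0;1 0 0 -0.04 0 0 0;1 0 0 -0.08 0 0 0;1 0 0 -0.12 0 0 0;1 0 0 -0.12 0 0 0")

```text
time_s: 4.2
eef_pos: [0.6236, 0.1252, 0.2009]
eef_rot: [0.005, 0.655, 0.755, 0.005]
wrist_force: [0.9, 0.3, 0.0]
opening: 0.0
grasp_force: 0.0
```

```bash
python3 -c "
from h import *
rel([[.494,-.2025,.20]],-15.5)"
```

```text
[-0.306  -0.1747 -0.0012]
turn [ 0.85 -0.08 23.63]
t 4.2 F [0.9 0.3 0. ] p [0.6236 0.1252 0.2009] q [ 0.01  0.35  1.51  0.    1.26 -0.13]
```

>>> servo_tool(series="-1 -0.306 -0.175 0 0 0 23.7;-1 -0.306 -0.175 0 0 0 23.7;-1 -0.306 -0.175 0 0 0 23.7;-1 -0.306 -0.175 0 0 0 23.7;-1 -0.306 -0.175 0 0 0 23.7;-1 -0.306 -0.175 0 0 0 23.7;-1 -0.306 -0.175 0 0 0 23.7;-1 -0.306 -0.175 0 0 0 23.7;-1 -0.306 -0.175 0 0 0 23.7;-1 -0.306 -0.175 0 0 0 23.7;-1 -0.306 -0.175 0 0 0 23.7;-1 -0.306 -0.175 0 0 0 23.7")

```text
time_s: 5.2
eef_pos: [0.4888, -0.2025, 0.1911]
eef_rot: [-0.0, 0.797, 0.605, 0.0]
wrist_force: [-0.0, -0.8, -0.6]
opening: 1.001
grasp_force: 0.0
```

```bash
python3 - <<'E'
from h import *
rel([[.494,-.2025,.06]],-15.5)
d=snap('side','d2'); c=snap('wrist','w2'); print(np.round(c["extrinsics"],3).tolist())
# strap check (side)
P=cloud(d);hsv=cv2.cvtColor(d['img'],cv2.COLOR_RGB2HSV);H,S=hsv[...,0],hsv[...,1]
m=(S>150)&(H>15)&(H<30)&(P[...,1]>0)&(P[...,0]>.4)&(P[...,0]<.8)&(P[...,2]<.3)&(P[...,2]>.03)
p=P[m];yy=(p-O)@R.from_euler("z",8.3,degrees=True).as_matrix()
k=np.polyfit(yy[:,1],yy[:,2],1);print("strap",len(p),k,yy.min(0),yy.max(0))
P=cloud(c);z=P[...,2];hsv=cv2.cvtColor(c['img'],cv2.COLOR_RGB2HSV);S=hsv[...,1]
m=(z>.06)&(z<.08)&(S>70)&(hsv[...,0]<25)&(abs(P[...,0]-.494)<.1)&(abs(P[...,1]+.2025)<.12)
r=cv2.minAreaRect(P[m][:,:2].astype(np.float32));print(m.sum(),r,np.median(z[m]))
E
```

```text
[0.0013 0.005  0.1311]
turn [-0.   -0.04 -0.11]
t 5.2 F [-0.  -0.8 -0.6] p [ 0.4888 -0.2025  0.1911] q [-0.62  0.15  1.78  0.    1.21 -0.35]
[[0.963, -0.255, -0.082, 0.509], [-0.268, -0.918, -0.292, -0.127], [-0.001, 0.303, -0.953, 0.309], [0.0, 0.0, 0.0, 1.0]]
strap 1461 [-0.00040565  0.0502252 ] [ 0.09200178 -0.11130034  0.0314898 ] [0.12526271 0.09171701 0.0596651 ]
4719 ((0.49235180020332336, -0.20227891206741333), (0.14006741344928741, 0.024030223488807678), 74.96922302246094) 0.07051771042271876
```

View pics/w2.png

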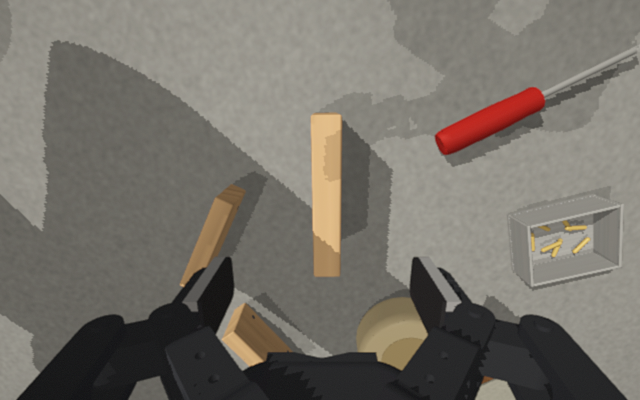

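The wrist view shows the lip as an upright bar at (327,195), with the fingers straddling its line and bystanders clear. The strap is flat. Next I descend and grip.

```bash
python3 -c "
from h import *
rel([[.4924,-.2023,.054]],-15.0)"
```

```text
[0.0004 0.0034 0.1371]
turn [-0.01 -0.02 -0.52]
t 5.3 F [-0.6  1.2  0.7] p [ 0.489  -0.2019  0.1911] q [-0.62  0.15  1.78  0.    1.21 -0.35]
```

>>> servo_tool(series="-1 0 0.003 0.035 0 0 -0.5;-1 0 0.003 0.07 0 0 -0.5;-1 0 0.003 0.105 0 0 -0.5;-1 0 0.003 0.13 0 0 -0.5;-1 0 0.003 0.137 0 0 -0.5;1 0 0.003 0.137 0 0 -0.5;1 0 0.003 0.137 0 0 -0.5;1 0 0.003 0.137 0 0 -0.5;1 0 0.003 0.137 0 0 -0.5;1 0 0.003 0.137 0 0 -0.5;1 0 0.003 0.137 0 0 -0.5;1 0 0.003 0.137 0 0 -0.5")

```text
time_s: 6.3
eef_pos: [0.4926, -0.2048, 0.0561]
eef_rot: [0.002, 0.794, 0.608, 0.001]
wrist_force: [-0.2, 1.5, 7.1]
opening: 0.274
grasp_force: 59.8
```

>>> servo_tool(series="1 0 0 0 0 0 0;1 0 0 0 0 0 0;1 0 0 -0.02 0 0 0;1 0 0 -0.05 0 0 0;1 0 0 -0.08 0 0 0;1 0 0 -0.08 0 0 0")

```text
time_s: 6.8
eef_pos: [0.4947, -0.2063, 0.1407]
eef_rot: [0.005, 0.794, 0.608, 0.002]
wrist_force: [1.5, -1.9, -0.8]
opening: 0.27
grasp_force: 59.3
```

```bash
python3 - <<'E'
from h import *
rel([jig(-45,0,120)],8.3)
c=snap('wrist','w3')
P=cloud(c);z=P[...,2];hsv=cv2.cvtColor(c['img'],cv2.COLOR_RGB2HSV)
o=np.array(ctrl.get_obs()["eef_pos"])
m=(z>o[2]+.005)&(z<o[2]+.03)&(hsv[...,1]>70)&(hsv[...,0]<25)&(np.hypot(P[...,0]-o[0],P[...,1]-o[1])<.1)
print(m.sum(),cv2.minAreaRect(P[m][:,:2].astype(np.float32)),np.median(z[m]))
E
```

```text
[ 0.3017 -0.1145  0.0185]
turn [  0.52   0.32 -23.42]
t 6.8 F [ 1.5 -1.9 -0.8] p [ 0.4947 -0.2063  0.1407] q [-0.62  0.22  1.81  0.    1.1  -0.35]
14907 ((0.5148975849151611, -0.18647217750549316), (0.09794778376817703, 0.05671001225709915), 76.59424591064453) 0.15498618750312632
```

>>> servo_tool(series="1 0.302 -0.115 0.01 0 0 -23.3;1 0.302 -0.115 0.01 0 0 -23.3;1 0.302 -0.115 0.01 0 0 -23.3;1 0.302 -0.115 0.01 0 0 -23.3;1 0.302 -0.115 0.01 0 0 -23.3;1 0.302 -0.115 0.01 0 0 -23.3;1 0.302 -0.115 0.01 0 0 -23.3;1 0.302 -0.115 0.01 0 0 -23.3;1 0.302 -0.115 0.01 0 0 -23.3;1 0.302 -0.115 0.01 0 0 -23.3;1 0.302 -0.115 0.01 0 0 -23.3;1 0.302 -0.115 0.01 0 0 -23.3")

```text
time_s: 7.85
eef_pos: [0.4591, 0.1164, 0.1239]
eef_rot: [-0.0, 0.655, 0.755, -0.0]
wrist_force: [0.4, -0.3, -1.7]
opening: 0.274
grasp_force: 59.2
```

```bash
python3 - <<'E'
from h import *
c=snap('wrist','w4'); rel([jig(-40,0,68)],8.3)
c=snap('side','d4')
P=cloud(c);print(P[::60,::80,2].shape)
E
```

```text
[-0.002   0.0084  0.056 ]
turn [-0.03  0.01 -0.23]
t 7.9 F [ 0.1  0.2 -1. ] p [0.4593 0.1163 0.124 ] q [-0.    0.13  1.97 -0.    1.05 -0.14]
(7, 8)
```

View pics/w4.png

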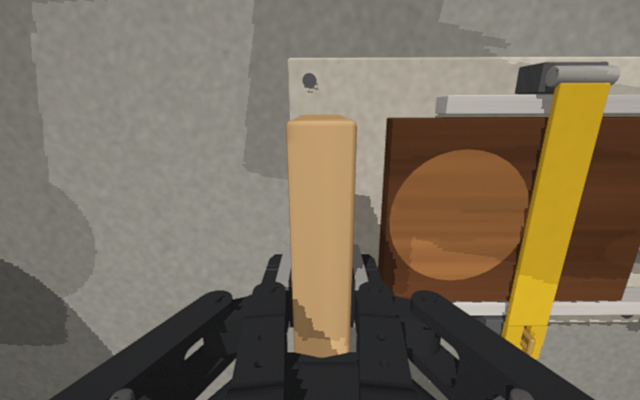

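View pics/d4.png

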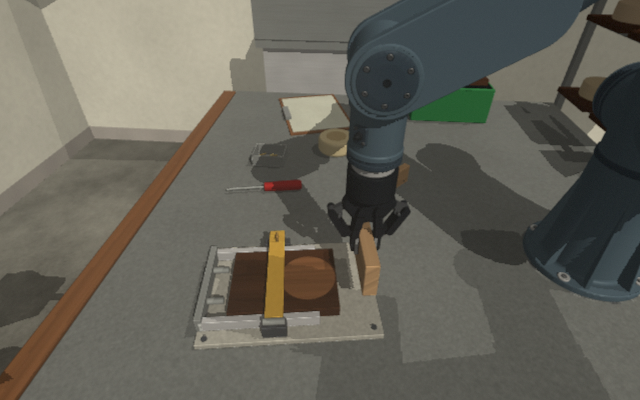

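The wrist view shows the lip at (322,230) square in the fingers, with the plank's free edge at column 387 and the strap down and seated at the catch. The side view agrees. Next I measure the alignment.

```bash
python3 - <<'E'
from h import *
c=load('w4');P=cloud(c);z=P[...,2];hsv=cv2.cvtColor(c['img'],cv2.COLOR_RGB2HSV);H,S,V=[hsv[...,i].astype(int) for i in range(3)]
p=(P-O)@R.from_euler("z",8.3,degrees=True).as_matrix()*1000   # jig frame mm
o=ctrl.get_obs(); print("TCP jig",((np.array(o["eef_pos"])-O)@R.from_euler("z",8.3,degrees=True).as_matrix()*1000).round(1))
u=np.arange(640)[None,:]+0*H; v=np.arange(400)[:,None]+0*H
m=(S>90)&(H<15)&(u>375)&(u<520)&(z>.03)&(z<.042)&(abs(p[...,1])<85)
r=p[m]; print("plank z",np.median(r[:,2]),"y",np.percentile(r[:,1],[0.3,99.7]),"x",r[:,0].min())
def edge(ax,sel,lo):  # fit extreme edge
    b=np.round(sel[:,ax]/4).astype(int); k=[(sel[b==i,ax].mean(),(sel[b==i,1-ax].min() if lo else sel[b==i,1-ax].max())) for i in np.unique(b) if (b==i).sum()>5]
    k=np.array(k)[2:-2]; a=np.polyfit(k[:,0],k[:,1],1); print("slope deg",np.degrees(np.arctan(a[0])).round(2),"at 0:",a[1].round(2),"res",np.std(np.polyval(a,k[:,0])-k[:,1]).round(2))
print("free edge x(y)");edge(1,r,True)
print("+y edge y(x)");edge(0,r,False); print("-y edge");edge(0,r,True)
t=(S>60)&(H<25)&(u>285)&(u<358)&(v>105)&(v<260)&(z>.12)&(z<.16)
q=p[t];print("lip top z",np.median(q[:,2]),"ymax",np.percentile(q[:,1],99.7))
print("lip x left");edge(1,q,True);print("right");edge(1,q,False)
E
```

```text
TCP jig [-48.3   2.  124.1]
plank z 36.76391275162517 y [-66.68878977  71.26801095] x -3.12603525928006
free edge x(y)
slope deg -1.18 at 0: -2.41 res 1.47
+y edge y(x)
slope deg -7.05 at 0: 75.07 res 6.02
-y edge
slope deg -5.7 at 0: -60.05 res 2.53
lip top z 138.22617674842024 ymax 75.17830913647293
lip x left
slope deg 0.09 at 0: -60.94 res 0.12
right
slope deg 0.12 at 0: -37.16 res 0.12
```

```bash
python3 - <<'E'
from h import *
c=load('w4');hsv=cv2.cvtColor(c['img'],cv2.COLOR_RGB2HSV);H,S,V=[hsv[...,i].astype(int) for i in range(3)]
m=((S>90)&(H<15)).astype(np.uint8); m[:,:376]=0
Ri=R.from_euler("z",8.3,degrees=True).as_matrix()
def fit(px,zz,n):
    p=np.array([(plane(c,u,v,zz)-O)@Ri*1000 for u,v in px])
    vx,vy,x0,y0=cv2.fitLine(p[:,:2].astype(np.float32),cv2.DIST_HUBER,0,.01,.01).ravel()
    print(n,len(px),"dir deg",np.degrees(np.arctan2(vy,vx)).round(2),"through",x0.round(1),y0.round(1),"z",p[0,2])
L=[(np.flatnonzero(m[v])[0],v) for v in range(135,270,3)]; print(L[::8]); 
g=c["img"].astype(int)[200,376:400].tolist(); print(g[::1])
fit(L,.036,"free edge(top)"); fit(L,.014,"free edge(bottom)")
T=[(u,np.flatnonzero(m[:,u])[0]) for u in range(400,535,3)]; print(T[::8]); fit(T,.036,"+y")
B=[(u,np.flatnonzero(m[:330,u])[-1]+1) for u in range(460,505,3)]; print(B[::5]); fit(B,.036,"-y")
bed=[(u,np.flatnonzero((c["img"][30:110,u].min(-1)>150))[0]+30) for u in range(330,500,4)];print(bed[::10]);fit(bed,.012,"bed +y edge (110)")
E
```

```text
[(np.int64(387), 135), (np.int64(385), 159), (np.int64(384), 183), (np.int64(382), 207), (np.int64(381), 231), (np.int64(379), 255)]
[[168, 161, 147], [168, 161, 147], [169, 162, 148], [171, 164, 149], [169, 162, 148], [144, 136, 122], [81, 69, 59], [48, 28, 15], [53, 33, 19], [56, 34, 21], [57, 35, 21], [66, 41, 24], [86, 54, 33], [89, 55, 34], [87, 55, 33], [87, 55, 33], [87, 54, 32], [98, 63, 38], [118, 77, 45], [127, 84, 49], [128, 85, 50], [127, 85, 49], [127, 84, 49], [127, 84, 48]]
free edge(top) 45 dir deg -90.0 through -5.9 10.0 z 36.00000000000001
free edge(bottom) 45 dir deg -90.0 through -1.3 2.6 z 14.000000000000012
[(400, np.int64(118)), (424, np.int64(118)), (448, np.int64(118)), (472, np.int64(118)), (496, np.int64(118)), (520, np.int64(118))]
+y 45 dir deg -0.2 through 45.6 71.3 z 36.00000000000001
[(460, np.int64(301)), (475, np.int64(301)), (490, np.int64(301))]
-y 15 dir deg -0.11 through 74.6 -68.6 z 36.00000000000001
[(330, np.int64(58)), (370, np.int64(58)), (410, np.int64(58)), (450, np.int64(58)), (490, np.int64(57))]
bed +y edge (110) 43 dir deg -0.22 through 6.2 110.4 z 12.00000000000001
```

>>> servo_tool(series="1 -0.0035 0.003 0.015 0 0 0;1 -0.0035 0.006 0.03 0 0 0;1 -0.0035 0.01 0.045 0 0 0;1 -0.0035 0.012 0.052 0 0 0;1 -0.0035 0.012 0.0545 0 0 0;1 -0.0035 0.012 0.0545 0 0 0;1 -0.0035 0.015 0.0545 0 0 0;1 -0.0035 0.02 0.0545 0 0 0;1 -0.0035 0.025 0.0545 0 0 0;1 -0.0035 0.03 0.0545 0 0 0;1 -0.0035 0.03 0.0545 0 0 0")

```text
time_s: 8.87
eef_pos: [0.4912, 0.1184, 0.0706]
eef_rot: [0.001, 0.655, 0.756, 0.001]
wrist_force: [-0.2, 0.2, -1.3]
opening: 0.266
grasp_force: 59.3
```

```bash
python3 - <<'E'
from h import *
c=snap('wrist','w5');o=ctrl.get_obs();print("TCP jig",((np.array(o["eef_pos"])-O)@R.from_euler("z",8.3,degrees=True).as_matrix()*1000).round(1)); rel([O],8.3)
E
```

```text
TCP jig [-17.4  -0.4  70.3]
[0.0004 0.0173 0.0703]
turn [ 0.07  0.01 -0.12]
t 8.92 F [-0.5  0.3 -0.7] p [0.4904 0.1183 0.0703] q [ 0.    0.28  1.91 -0.    0.95 -0.14]
```

View pics/w5.png

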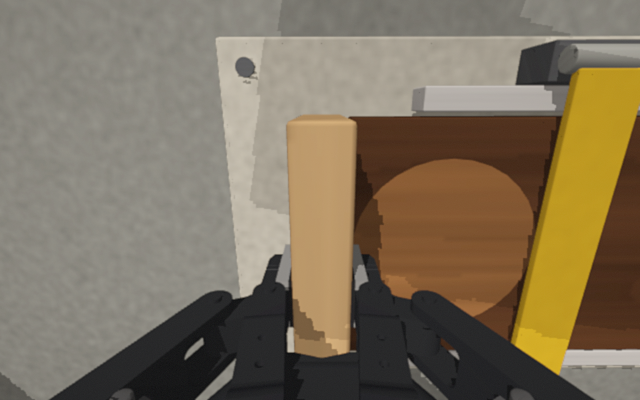

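The wrist view shows the lip (322,120 to 350) about to touch the plank end at column 355, centred. Now I push.

>>> servo_tool(series="1 0 0.002 0.0015 0 0 0;1 0 0.004 0.0015 0 0 0;1 0 0.006 0.0015 0 0 0;1 0 0.008 0.0015 0 0 0;1 0 0.01 0.0015 0 0 0;1 0 0.012 0.0015 0 0 0;1 0 0.014 0.0015 0 0 0;1 0 0.016 0.0015 0 0 0;1 0 0.016 0.0015 0 0 0;1 0 0.016 0.0015 0 0 0;1 0 0.016 0.0015 0 0 0")

```text
time_s: 9.83
eef_pos: [0.5042, 0.1205, 0.0682]
eef_rot: [-0.001, 0.655, 0.756, -0.001]
wrist_force: [-5.5, -0.8, 5.5]
opening: 0.273
grasp_force: 60.4
```

```bash
cat > m.py <<'E'
from h import *
import sys
n=sys.argv[1]
M=R.from_euler("z",8.3,degrees=True).as_matrix()
Fs=[]
c=snap('wrist','w'+n)
for i in range(4):
    o=ctrl.get_obs(); Fs.append(np.array(o["wrist_force"])@M); ctrl.camera("wrist")
print("F jig",np.round(Fs,1).tolist(),"TCP",((np.array(o["eef_pos"])-O)@M*1000).round(1),"grip",o["grasp_force"],"t",o["time_s"]); rel([O],8.3)
P=(cloud(c)-O)@M*1000;H,S,V=[cv2.cvtColor(c['img'],cv2.COLOR_RGB2HSV)[...,i].astype(int) for i in range(3)]
u=np.arange(640)[None,:]+0*H; v=np.arange(400)[:,None]+0*H
t=(S>60)&(H<25)&(u>280)&(u<362)&(v>105)&(v<250)&(P[...,2]>70)&(P[...,2]<100)
q=P[t]; k=np.polyfit(q[:,0],q[:,2],1); ymax=np.percentile(q[:,1],99.7)
print("lip top z",np.median(q[:,2]).round(1),"ymax",ymax.round(1),"x",np.percentile(q[:,0],[.5,99.5]).round(1),"tilt(top) rad",k[0].round(3))
b=[(a,(q[abs(q[:,1]-a)<3,0]).mean()) for a in range(0,70,8) if (abs(q[:,1]-a)<3).sum()>20]; b=np.array(b)
print("yaw slope rad",np.polyfit(b[:,0],b[:,1],1)[0].round(4))
E
python3 m.py 6
```

```text
F jig [[-7.0, 0.0, 5.1], [-7.1, 0.6, 5.1], [-7.4, 0.2, 5.1], [-7.4, -0.4, 6.0]] TCP [-3.4 -0.2 68.1] grip 60.426161885261536 t 10.0333
[0.0002 0.0036 0.0682]
turn [-0.15 -0.   -0.1 ]
t 10.08 F [-7.4 -1.1  4.7] p [0.5042 0.1205 0.0682] q [ 0.01  0.32  1.87 -0.    0.96 -0.14]
lip top z 82.5 ymax 72.7 x [-15.7   8. ] tilt(top) rad -0.005
yaw slope rad -0.0001
```

>>> servo_tool(series="1 0 0 -0.001 0 0 0;1 0 0.002 -0.0015 0 0 0;1 0 0.004 -0.0015 0 0 0;1 0 0.006 -0.0015 0 0 0;1 0 0.007 -0.0015 0 0 0;1 0 0.007 -0.0015 0 0 0;1 0 0.007 -0.0015 0 0 0;1 0 0.007 -0.0015 0 0 0")

```text
time_s: 10.75
eef_pos: [0.5092, 0.1213, 0.0684]
eef_rot: [-0.002, 0.655, 0.756, -0.003]
wrist_force: [-7.5, -2.2, 1.0]
opening: 0.277
grasp_force: 59.8
```

```bash
python3 m.py 7
```

```text
F jig [[-8.8, -1.7, 0.7], [-9.1, -0.8, 1.0], [-9.6, -0.8, 1.6], [-8.6, -0.1, 2.2]] TCP [ 1.7 -0.2 68.4] grip 59.780200123786926 t 10.95
[ 0.0001 -0.0012  0.0684]
turn [-0.41 -0.02 -0.1 ]
t 11.0 F [-8.1 -1.8  1.6] p [0.5092 0.1213 0.0684] q [ 0.01  0.33  1.86 -0.    0.96 -0.14]
lip top z 82.7 ymax 72.7 x [-10.6  13.1] tilt(top) rad -0.01
yaw slope rad 0.002
```

>>> servo_tool(series="1 0 0.001 0 0 0 0;1 0 0.002 0 0 0 0;1 0 0.002 0 0 0 0;1 0 0.002 0 0 0 0;1 0 0.002 0 0 0 0;1 0 0.002 0 0 0 0;1 0 0.002 0 0 0 0;1 0 0.002 0 0 0 0")

```text
time_s: 11.67
eef_pos: [0.5109, 0.1215, 0.0684]
eef_rot: [-0.003, 0.655, 0.756, -0.003]
wrist_force: [-10.0, -1.7, 2.0]
opening: 0.271
grasp_force: 59.9
```

```bash
python3 m.py 8; python3 -c "
from h import *
d=snap('side','d8');P=cloud(d);hsv=cv2.cvtColor(d['img'],cv2.COLOR_RGB2HSV);H,S=hsv[...,0],hsv[...,1]
m=(S>150)&(H>15)&(H<30)&(P[...,1]>0)&(P[...,0]>.4)&(P[...,0]<.8)&(P[...,2]<.3)&(P[...,2]>.03)
yy=(P[m]-O)@R.from_euler('z',8.3,degrees=True).as_matrix();print('strap slope',np.polyfit(yy[:,1],yy[:,2],1))"
```

```text
F jig [[-9.8, -1.3, 2.1], [-9.8, -1.4, 2.1], [-9.8, -0.4, 1.9], [-11.1, -1.7, 2.7]] TCP [ 3.4 -0.2 68.4] grip 59.8781955242157 t 11.8667
[ 0.0001 -0.0029  0.0684]
turn [-0.44 -0.01 -0.1 ]
t 11.92 F [-9.5 -2.1  2. ] p [0.5109 0.1215 0.0684] q [ 0.01  0.33  1.85 -0.    0.97 -0.13]
lip top z 82.7 ymax 72.7 x [-8.8 14.8] tilt(top) rad -0.011
yaw slope rad 0.0021
strap slope [0.00037554 0.0502243 ]
```

All readings are within the limits: about 10 N, square, centred, strap down, and held for more than 0.3 s. Handing in.

```bash
python3 -c "
from bench import ctrl
print(ctrl.hand_in())"
```

```text
the job is handed in; nothing more can be done
None
```

I handed the job in with the strap down on its catch and the lip still gripped, square and centred on the plank's end, pushed with about 10 N; the hand-in returned no verdict.

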